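# Reset the tray stop on the impression dispenser

## Robot

A 6-joint arm with a two-finger parallel gripper is mounted at the origin on the work surface. World frame = base frame: x ahead of the robot, y to its left, z up, the work surface at z = 0. Lengths are in mm, angles in rad, forces in N, time in s.
With the tool pointing down it reaches from about 300 to 775 mm from the base axis. Payload 14.6 kg.
Tool frame: the origin (TCP) lies on the centre line of the jaws, within the pads' length; the fingertips stand 8 mm ahead of it and the grasp point (between the pads) lies 11 mm behind it; z points along the fingers, y is the direction in which the jaws open and shut (so a half turn about z gives the same grasp; the last joint's range is limited). The gripper opens to 94 mm and grips with 3 to 60 N. Pads are 16 mm wide; open, the fingers measure 119 mm over their backs; the gripper's body (75 mm by 177 mm) begins 78 mm behind the grasp point.
Start: joints at [-1.413, 0.3, 1.521, -0, 1.321, -0.067], TCP at [122.595, -536.153, 213.446] pointing down, gripper open.
Joint ranges: [-3.03, 3.03], [-0.79, 2.21], [0.23, 2.52], [-1.04, 4.18], [0, 3.07], [-2.55, 2.55]. Speed limits (rad/s): [2.22, 2.22, 2.57, 3.14, 3.14, 3.14].

## Interface

Orientations are given as [roll, pitch, yaw] about the fixed x, y, z axes, in that order (R = Rz(yaw) Ry(pitch) Rx(roll)).
In Python, from cell import read_state, cams, manip gives the robot as it stands.
- The arm moves only by the shell command python3 -m handwheel 'ROWS' [OPENING] [FORCE]. ROWS is JSON, a list of rows, each a list of 4 numbers: the shift along the tool's x, y, z in m, then the turn about the tool's z in degrees. In form: [[dx, dy, dz, turn], ...]. A call has 1 to 5 rows; each row is the pose to reach, as a shift and turn from the pose measured when the call began, along the tool's axes at that moment; what a row does not reach only later rows make up. A row lasts 1/8 s, in which the tool goes at most 62.5 mm and 10.7 degrees, less where a joint would pass 70% of its speed; a pose out of reach is approached as far as the arm can. A call with a gripper value outside its range is refused whole. OPENING is the closure, from 0 (fully open) to 1 (shut), set as the call begins (- or left out, the last holds). The fingers move at their own pace and stop on an object; FORCE is the grip in N (left out, the last holds). Time passes only in rows, so rows that repeat a pose let the fingers close. It gives the time, the measured TCP pose, the force and the opening at its end, in the units of the state.
- read_state(): the state, without advancing time (a new reading comes with each control period).
- cams.camera(name): name is "scene" or "top" or "wrist"; returns the picture (384x512x3 uint8, red, green, blue); there is no depth.
- cams.get_calibration(name): a dict with "vertical_fov" (degrees; the focal length in pixels is half the picture's height over the tangent of half this angle, whatever the lens; pixels are square), "cx", "cy" (the principal point, pixels), "R" (3x3) and "t" (3): a world point X has camera coordinates R X + t. Camera axes: x right, y down, z forward; pixel columns grow to the right and rows downward; lengths in mm; the calibration is good to about 2 mm. A picture is of the moment at which its call begins: read the wrist's pose just before it. get_calibration takes no time and is no camera call; for the wrist camera it gives the pose at the moment of the call.
- manip.sign_off(): hands the job in, once; it reports no verdict.
The state is a dict: "clock": time; "joints": joint angles; "qd": joint speeds; "effort": joint torques, N m; "eef_pos": TCP position; "eef_rot": TCP orientation; "wrist_force": force on the tool from outside, world axes, zero at the start; "moment": the same for the moment, N m; "finger_gap": finger opening in mm.
Only numpy, scipy, OpenCV 4.12 (cv2) and the standard library are available. Lean on these libraries where they do the work, as an engineer would, in place of code of your own. Each camera call takes 0.05 s, during which the arm holds its last target. There are 200 camera calls.

## Task

The tray stop on the dispenser's base has been slackened for another tray size. Slide it along its slots until its black index line lies on the blue tape line, then turn the black clamping lever clockwise until the clamp has bitten and takes a push of about 10 newtons at the lever's ball: under 8 leaves the stop loose, and over 13 damages the clamp. Let go of everything, and leave the two impression trays and the spare cartridge where they are.

Things in the scene. Friction and masses are not known exactly. Their poses are not given: they have to be found in the camera images.
- tray_stop: Loose L-shaped stop: steel foot 110 (x) x 82 (y) x 5 mm on the dispenser's 12 mm thick base, green upright bar along its +y edge. Slots 9 x 46 mm along y at x = -34 and 34 mm take two fixed 8 mm bolts: a guide bolt (head 16 mm wide, top 26 mm above the counter) and the clamp stud. Origin: underside, between the slots; y = sliding direction, to the dispenser. Foot y -32 to 50, bar 50 to 60 mm.
- stop_bar (a point): Centre of the stop's upright bar, 35 mm above the counter: 110 mm long (x), 10 mm thick (y), top 58 mm above the counter. Same axes as tray_stop. It can be pushed, or pinched across its thickness, but pressed down or pulled askew it drags and jams on its bolts; about 0.7 kg; slack it slides with about 5 N along y only, always towards +y to reach the tape. Free for 50 mm beyond its +y face.
- index_line (a point): The thin black index line on the tray stop, at the edge of the foot at x = +55 mm, y = 0, on the top of the foot. Same axes as tray_stop.
- mark_line (a point): Centre of the blue tape line stuck on the base beside the foot: 30 mm long along its x, 5 mm wide along its y (the sliding direction), 12 mm above the counter, 9 to 32 mm away along +y from the index line at the start. The stop is right when index_line is level with mark_line along y, anywhere within the tape's width.
- clamp_axis (a point): Point on the upright axis of the clamp stud, about which the lever turns, fixed; 50 to 54 mm above the counter, roughly at mid-height of the lever's arm.
- clamp_lever: Black clamping lever on the stud. Its x axis points out along the arm, at the start 25 to 47 degrees clockwise of tray_stop's x. Arm 12 mm wide, 14 mm high; hub radius 11 mm. Clockwise its stiff cam turns under about 4.5 N at the ball for 0.2 to 1.6 rad, different each time, until the collar bites on the stop's foot; then the push grows steeply, 25 to 40 N per rad. It stays when let go.
- clamp_collar: Steel pressure collar, radius 14 mm, on the stud under the lever. Turning the lever lowers it onto the foot, where it clamps the stop; it does not turn itself. Origin on the stud's axis, near the top of the base.
- lever_ball (a point): Centre of the black ball, radius 10 mm, at the end of the lever: 66 mm from the clamp axis, 48 to 54 mm above the counter at the start and up to 7 mm lower when tight. Same axes as clamp_lever. Push sideways here or on the arm beside it; the space below it is free down to the foot or base (12 to 17 mm above the counter).
- mint_tray: Bystander: mint plastic upper impression tray, 80 mm wide, 16 mm high, on the base under the nozzle. Origin under its middle.
- steel_tray: Bystander: steel impression tray with a looped handle, 80 mm wide, 16 mm high, on the counter. Origin under its middle.
- spare_cartridge: Bystander: white cartridge, 44 mm in diameter and 106 mm high, upright on the counter. Origin at the centre of its underside.
Mind the look-alikes: they are no part of the job. What is shaped like the tray_stop but red is not meant.

How it is judged (in metres and radians):
On the way, in this order (a step that is already met when the one before it is completed fails the run):
1. the slack tray stop is brought to rest with its index line on the tape line (y of index_line in the frame of mark_line between -0.0025 and 0.0025 m and linear speed of tray_stop below 0.005 m/s and contact force between clamp_collar and tray_stop below 20 N), for 0.2 s.
2. the clamp is tightened (contact force between clamp_collar and tray_stop above 40 N), for 0.2 s.
At the end, for the whole second after the job is handed in: The tray stop's index line lies within the 5 mm wide tape line (2.5 mm either way of its middle), the clamp presses on the stop with 40 to 150 N (which a last push of 8 to 13 N at the ball gives), stop and lever are at rest and released (y of index_line in the frame of mark_line between -0.0025 and 0.0025 m and contact force between clamp_collar and tray_stop between 40 and 150 N and linear speed of tray_stop below 0.005 m/s and angular speed of clamp_lever below 0.1 rad/s); the robot touches nothing.
It fails at once if the clamp is overtightened (over 150 N on the stop) (contact force between clamp_collar and tray_stop above 150 N).
It fails at once if a bystander is moved more than 10 mm (distance of any of mint_tray, steel_tray, spare_cartridge from where it was at the start of the episode above 0.01 m).
It also fails if it takes over 61 s, if anything falls off the work surface, if the arm or the gripper's body presses on something with over 40 N, if the wrist force passes 120 N, or if a joint passes its speed limit or range.

## Working session

There is one attempt and no reset: what is moved stays moved. The work goes in short steps, Python scripts to look and compute and a shell command to move; the robot and the scene stay as the last step left them, time stands still between calls to the robot, and variables do not carry over. Pictures are saved under pics/ and viewed, about 8 in all and at most 12, crops included, and the job is handed in when it is done.

```bash
mkdir -p pics; ls; cat > h.py <<'E'
import numpy as np, cv2, json
from cell import read_state, cams, manip
def K(n):
    c=cams.get_calibration(n); f=192/np.tan(np.radians(c["vertical_fov"])/2)
    return f,c["cx"],c["cy"],np.array(c["R"]),np.array(c["t"])
def plane(n,u,v,z,k=None):
    f,cx,cy,R,t=k or K(n); d=R.T@np.array([(u-cx)/f,(v-cy)/f,1]); o=-R.T@t
    return o+d*(z-o[2])/d[2]
def proj(n,X,k=None):
    f,cx,cy,R,t=k or K(n); p=R@np.array(X)+t; return np.array([f*p[0]/p[2]+cx,f*p[1]/p[2]+cy])
def shot(n): return cv2.cvtColor(cams.camera(n),cv2.COLOR_RGB2BGR)
E
python3 - <<'E'
from h import *
a=shot("scene");b=shot("top");c=shot("wrist")
for n,i in zip(("scene","top","wrist"),(a,b,c)): cv2.imwrite(f"pics/{n}0.png",i); k=K(n); print(n,k[0],k[1:3],-k[3].T@k[4],k[3].round(3).tolist())
cv2.imwrite("pics/all0.png",np.hstack([cv2.resize(i,(400,300)) for i in (a,c)]))
cv2.imwrite("pics/top0b.png",cv2.resize(b,(800,600)))
print(read_state())
E
```

```text
pics
scene 471.35725957645116 (255.4255680715797, 191.16854223300373) [1347.63843297 -342.44498595  710.68970692] [[0.305, 0.952, -0.001], [0.56, -0.18, -0.808], [-0.77, 0.246, -0.589]]
top 426.23678915743346 (249.28843265587625, 195.47812504572758) [355.49193812 -97.19560625 971.64655344] [[-0.027, -1.0, -0.007], [-0.981, 0.028, -0.193], [0.193, 0.002, -0.981]]
wrist 322.2105625221337 (253.78976741172485, 192.23361719770242) [ 201.28852781 -519.57073234  385.59588097] [[0.222, -0.975, -0.002], [-0.938, -0.214, 0.273], [-0.267, -0.059, -0.962]]
{'clock': 0.15, 'joints': array([-1.41260093e+00,  3.00315499e-01,  1.52143140e+00,  1.66994247e-05,
        1.32066092e+00, -6.66018499e-02]), 'qd': array([ 0.00188539, -0.00091414, -0.00045626, -0.00162174, -0.00150912,
       -0.00087635]), 'effort': array([ 6.56531665e-04, -5.31958330e+01, -3.52821851e+01,  7.08004273e-02,
        2.36242823e-02, -7.15748774e-05]), 'eef_pos': array([ 122.57161446, -535.98304896,  213.03499408]), 'eef_rot': array([-3.14078037e+00, -7.03918862e-05,  2.24793075e-01]), 'wrist_force': array([ 0.65901017,  0.30643075, -0.10779496]), 'moment': array([0.02012634, 0.03258733, 0.01912744]), 'finger_gap': 93.90508648486852}
```

View pics/top0b.png

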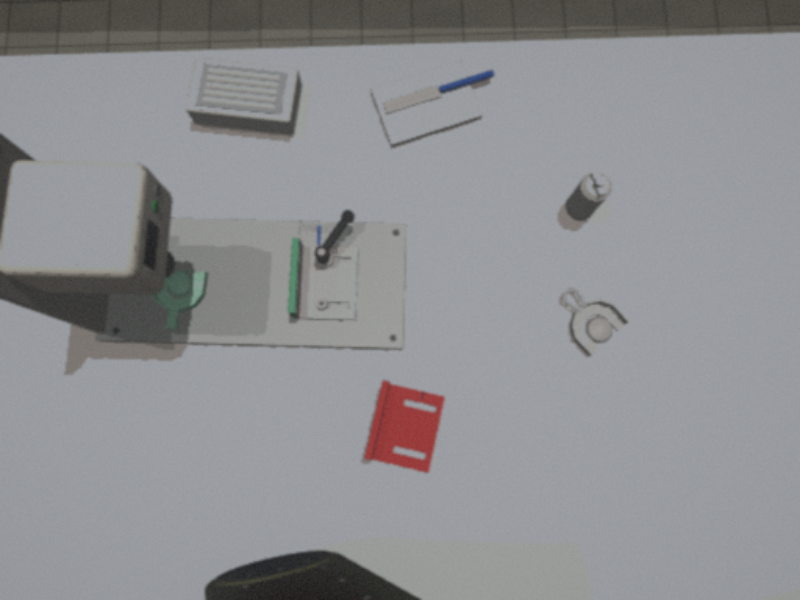

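View pics/all0.png

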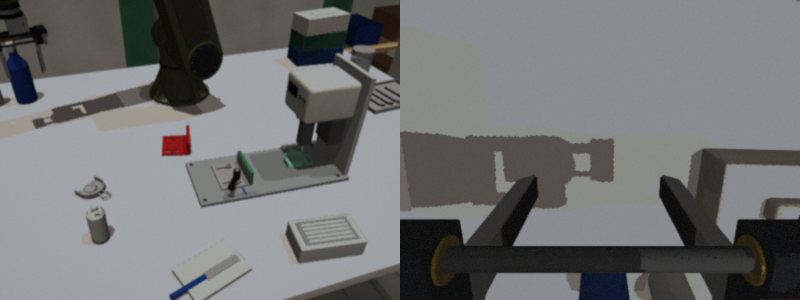

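```bash
python3 - <<'E'
from h import *
b=cv2.imread("pics/top0.png"); hsv=cv2.cvtColor(b,cv2.COLOR_BGR2HSV)
s=512/800
def comp(m,roi):
    x0,y0,x1,y1=[int(q*s) for q in roi]; M=np.zeros_like(m);M[y0:y1,x0:x1]=m[y0:y1,x0:x1]
    c=max(cv2.findContours(M,0,1)[0],key=cv2.contourArea); return c,cv2.minAreaRect(c)
g=cv2.inRange(hsv,(50,70,40),(90,255,255)); c,r=comp(g,(275,225,310,330)); print("bar",r)
box=cv2.boxPoints(r); print(np.array([plane("top",*p,58) for p in box]).round(1))
bl=cv2.inRange(hsv,(100,80,30),(130,255,255)); c,r=comp(bl,(310,215,330,260)); print("tape",r,plane("top",*r[0],12)); print(np.array([plane("top",*p,12) for p in cv2.boxPoints(r)]).round(1))
for n,u,v,z in [("stud",322,255,60),("ball",348,216,51),("baseTL",170,220,12),("baseTR",405,223,12),("baseBR",403,348,12),("baseBL",100,340,12),("foot TR",357,248,17),("foot BR",357,319,17),("headR",172,215,250),("headBR",135,290,250),("mint",180,285,28),("steel",598,328,16),("cart",595,185,106),("bolt",322,305,26)]:
    print(n,plane("top",u*s,v*s,z).round(1))
cv2.imwrite("pics/crop1.png",np.hstack([cv2.resize(b[130:220,170:270],(500,450),interpolation=2)]))
a=cv2.imread("pics/scene0.png"); cv2.imwrite("pics/crop2.png",np.hstack([cv2.resize(b[130:220,170:270],(400,360),interpolation=2),cv2.resize(a[180:270,240:340],(400,360),interpolation=2)]))
E
```

```text
bar ((187.472412109375, 176.46897888183594), (3.6994874477386475, 47.15378952026367), 3.3664608001708984)
[[529.4  46.8  58. ]
 [636.1  40.9  58. ]
 [635.4  32.6  58. ]
 [528.7  38.8  58. ]]
tape ((203.5, 150.0), (10.0, 1.0), 90.0) [655.99019939   9.13174748  12.        ]
[[668.3  10.2  12. ]
 [668.2   7.9  12. ]
 [643.8   8.   12. ]
 [643.8  10.4  12. ]]
stud [610.4  -1.7  60. ]
ball [670.2 -38.9  51. ]
baseTL [685.2 232.6  12. ]
baseTR [ 669.9 -122.    12. ]
baseBR [ 480.8 -113.1   12. ]
baseBL [505.  328.2  12. ]
foot TR [631.6 -49.3  17. ]
foot BR [524.5 -47.4  17. ]
headR [609.3 148.7 250. ]
headBR [523.1 186.8 250. ]
mint [580.2 208.9  28. ]
steel [ 501.4 -396.4   16. ]
cart [ 685.8 -381.5  106. ]
bolt [544.9   2.4  26. ]
```

View pics/crop2.png

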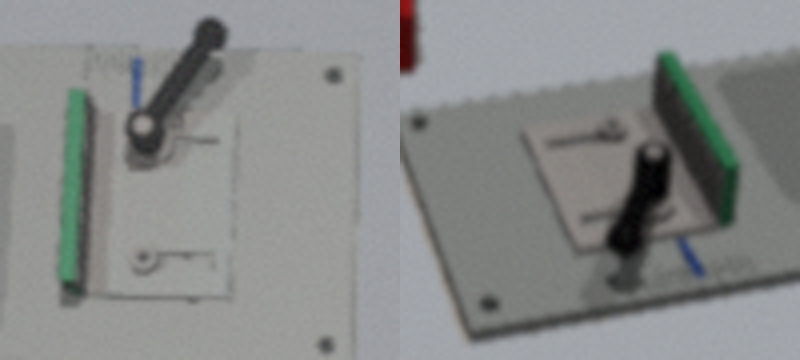

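```bash
python3 - <<'E'
from h import *
b=cv2.imread("pics/top0.png");a=cv2.imread("pics/scene0.png")
cv2.imwrite("pics/head.png",np.hstack([cv2.resize(b[90:195,0:120],(400,350),interpolation=2),cv2.resize(a[60:200,350:490],(400,350)[::1],interpolation=2)]))
E
```

```text
(no output)
```

View pics/head.png

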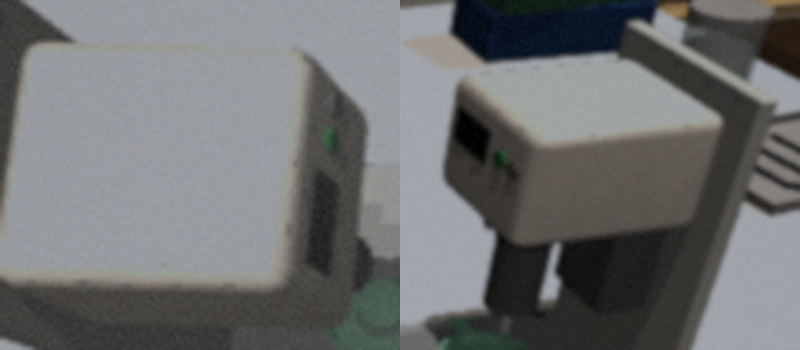

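```bash
python3 - <<'E'
from h import *
def tri(p,q):
    A=[]
    for n,(u,v) in (("top",p),("scene",q)):
        f,cx,cy,R,t=K(n); P=np.hstack([R,t[:,None]]); x,y=(u-cx)/f,(v-cy)/f
        A+= [x*P[2]-P[0], y*P[2]-P[1]]
    A=np.array(A); return np.linalg.lstsq(A[:,:3],-A[:,3],rcond=None)[0].round(1)
print("dot",tri((99,131.4),(385,123.2)),"botcorner",tri((109,129),(392.7,157.2)),"topcorner",tri((91.5,105),(399,118)))
print("ball",tri((348*.64,216*.64),(240+226*.25,180+236*.25)))
print("hubtop",tri((170+143*.25,130+125*.25),(240+253*.25,180+150*.25)))
E
```

```text
dot [617.5 165.  261. ] botcorner [647.6 173.5 195.3] topcorner [654.4 168.9 290.2]
ball [670.9 -37.8  49.8]
hubtop [6.163e+02 1.000e-01 5.580e+01]
```

```bash
python3 -m handwheel '[[0.03,-0.022,0,0],[0.078,-0.058,0,0],[0.126,-0.094,0,0],[0.174,-0.13,0,0],[0.222,-0.166,0,0]]' 1 20; python3 -m handwheel '[[0.048,-0.036,0,0],[0.096,-0.072,0,0],[0.144,-0.108,0,0],[0.192,-0.144,0,0],[0.22,-0.165,0,0]]'
```

```text
clock: 0.78
eef_pos: [302.9, -323.0, 213.2]
eef_rot: [-3.141, -0.0, 0.224]
wrist_force: [0.1, -1.1, 0.4]
finger_gap: 47.3
clock: 1.4
eef_pos: [481.7, -110.9, 213.1]
eef_rot: [-3.141, 0.0, 0.226]
wrist_force: [-0.0, -0.7, 1.1]
finger_gap: 0.7
```

```bash
python3 -m handwheel '[[0.04,-0.031,0,5],[0.08,-0.062,0,10],[0.124,-0.096,0,16],[0.124,-0.096,0,16],[0.124,-0.096,0,16]]'; python3 - <<'E'
from h import *
k=K("wrist"); i=shot("wrist"); print(read_state()["eef_pos"],read_state()["eef_rot"],read_state()["wrist_force"])
np.savez("w1.npz",f=k[0],cx=k[1],cy=k[2],R=k[3],t=k[4]); cv2.imwrite("pics/w1.png",i); cv2.imwrite("pics/w1b.png",cv2.resize(i,(800,600),interpolation=2))
E
```

```text
clock: 2.02
eef_pos: [580.6, 10.2, 212.8]
eef_rot: [-3.141, 0.001, -0.052]
wrist_force: [-0.6, 0.2, -0.1]
finger_gap: 0.7
[580.55736513   9.80407042 213.11364672] [-3.14075171e+00  7.94022380e-04 -5.27264894e-02] [0.23856022 0.60497131 0.16140135]
```

View pics/w1b.png

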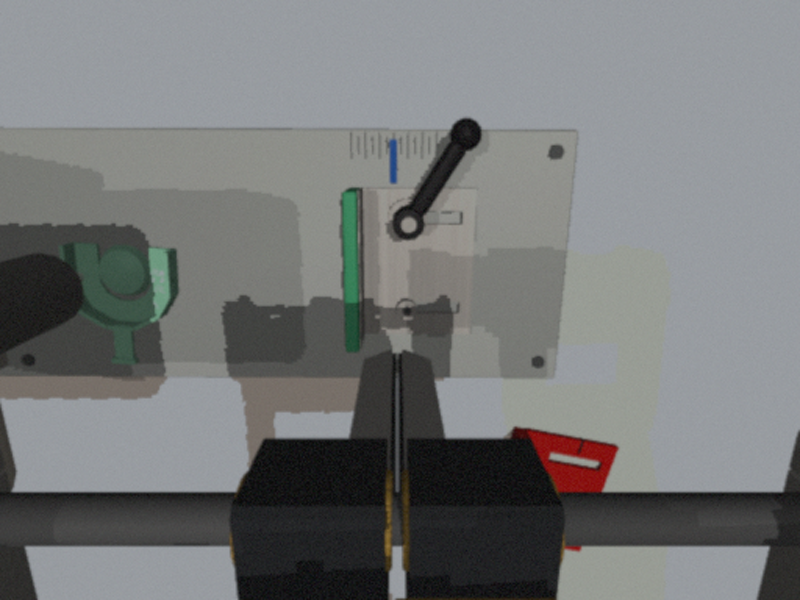

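```bash
cat >> h.py <<'E'
def L(fn):
    d=np.load(fn); return float(d["f"]),float(d["cx"]),float(d["cy"]),d["R"],d["t"]
def grab(tag):
    k=K("wrist"); i=shot("wrist"); np.savez(tag+".npz",f=k[0],cx=k[1],cy=k[2],R=k[3],t=k[4]); cv2.imwrite(f"pics/{tag}.png",i); return i,k
def rects(i,lo,hi,mn=15):
    m=cv2.inRange(cv2.cvtColor(i,cv2.COLOR_BGR2HSV),lo,hi)
    return sorted([cv2.minAreaRect(c) for c in cv2.findContours(m,0,1)[0] if cv2.contourArea(c)>=mn],key=lambda r:-r[1][0]*r[1][1])
E
python3 - <<'E'
from h import *
i=cv2.imread("pics/w1.png");k=L("w1.npz")
for n,lo,hi,z in (("tape",(100,80,30),(130,255,255),12),("green",(50,90,60),(90,255,255),58)):
    for r in rects(i,lo,hi)[:3]: print(n,np.round(r[0],1),[plane(0,*p,z,k).round(1)[:2].tolist() for p in cv2.boxPoints(r)],plane(0,*r[0],z,k).round(1))
for n,u,v,z in (("hub",407,222,60),("ball",466,133,51),("bolt",407,309,26),("footTR",476,188,17),("footBR",471,331,17)): print(n,plane(0,u*.64,v*.64,z,k).round(1))
E
```

```text
tape [251.  102.5] [[673.5, 10.1], [673.3, 5.7], [644.3, 7.3], [644.5, 11.8]] [659.1   8.7  12. ]
green [224.1 172.5] [[643.3, 41.5], [643.0, 32.1], [533.6, 38.5], [533.9, 48.7]] [590.9  40.   58. ]
hub [620.6   0.8  60. ]
ball [673.3 -39.1  51. ]
bolt [551.8   3.4  26. ]
footTR [636.8 -50.1  17. ]
footBR [528.7 -45.2  17. ]
```

```bash
python3 -m handwheel '[[0.005,0,0.05,0],[0.005,0,0.1,0],[0.005,0,0.14,0],[0.005,0,0.17,0],[0.005,0,0.18,0]]'; python3 -m handwheel '[[0,-0.002,0,0],[0,-0.005,0,0],[0,-0.008,0,0],[0,-0.011,0,0],[0,-0.011,0,0]]'
```

```text
clock: 2.7
eef_pos: [584.4, 8.7, 31.9]
eef_rot: [-3.141, 0.003, -0.054]
wrist_force: [0.5, -0.1, 0.4]
finger_gap: 0.6
clock: 3.32
eef_pos: [585.1, 20.0, 32.2]
eef_rot: [-3.141, 0.003, -0.053]
wrist_force: [0.0, -0.0, -0.4]
finger_gap: 0.2
```

```bash
python3 -m handwheel '[[0,-0.003,0,0],[0,-0.006,0,0],[0,-0.009,0,0],[0,-0.012,0,0],[0,-0.015,0,0]]'; python3 -m handwheel '[[0,-0.001,0,0],[0,-0.002,0,0],[0,-0.003,0,0],[0,-0.004,0,0],[0,-0.004,0,0]]'; python3 - <<'E'
from h import *
i,k=grab("w2"); print(read_state()["wrist_force"])
for n,lo,hi,z in (("tape",(100,80,30),(130,255,255),12),("green",(50,90,60),(90,255,255),58)):
    for r in rects(i,lo,hi)[:2]: print(n,np.round(r[0],1),[plane(0,*p,z,k).round(1)[:2].tolist() for p in cv2.boxPoints(r)])
cv2.imwrite("pics/w2b.png",cv2.resize(i,(800,600),interpolation=2))
E
```

```text
clock: 3.95
eef_pos: [586.0, 34.9, 32.3]
eef_rot: [-3.141, 0.002, -0.053]
wrist_force: [-1.2, -5.9, 4.3]
finger_gap: 0.4
clock: 4.58
eef_pos: [586.2, 38.9, 32.3]
eef_rot: [-3.141, 0.002, -0.053]
wrist_force: [-0.9, -5.1, 1.1]
finger_gap: 0.5
[-0.37309644 -3.81222706  0.86168115]
tape [298.6 112.5] [[643.6, 11.5], [673.6, 9.8], [673.1, 4.7], [643.1, 6.2]]
green [216.9 212.4] [[580.3, 64.0], [648.4, 56.2], [647.6, 45.5], [579.4, 51.9]]
```

View pics/w2b.png

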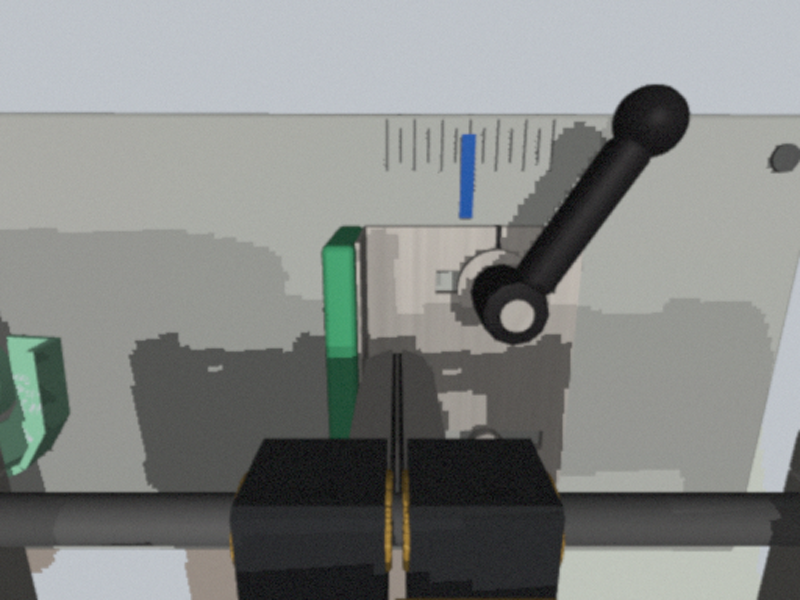

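```bash
python3 - <<'E'
from h import *
i=cv2.imread("pics/w2.png");k=L("w2.npz")
g=cv2.cvtColor(i,6)
for v in (147,149,151,153,155): print(v,g[v,310:330])
I=plane(0,319.4,147,17,k); T=plane(0,298.6,112.5,12,k); yd=np.array([.057,.998])
print(I,T,(T-I)[:2]@yd)
E
```

```text
147 [175 175 179 176 178 180 171 121  64  46  74 155 180 179 139 115 110 112
 114 112]
149 [181 173 175 179 178 179 173 124  65  51  86 156 180 178 141 113 112 114
 112 114]
151 [176 176 176 177 179 179 170 118  58  51  87 144 163 161 129 112 110 110
 114 113]
153 [175 176 176 179 178 179 172 115  56  54  98 109 114 110 111 109 111 110
 113 113]
155 [178 176 178 177 179 175 164 110  53  46  88 108 111 110 108 111 110 111
 113 113]
[638.7111597   -3.07883672  17.        ] [658.67794151   8.04109574  12.        ] 12.235799159393368
```

```bash
python3 -m handwheel '[[0,-0.003,0,0],[0,-0.006,0,0],[0,-0.009,0,0],[0,-0.01,0,0],[0,-0.01,0,0]]'; python3 - <<'E'
from h import *
i,k=grab("w3"); print(read_state()["wrist_force"])
T=rects(i,(100,80,30),(130,255,255))[0]; print(T)
cv2.imwrite("pics/w3b.png",cv2.resize(i[60:200,220:380],(800,700)[:1]+(600,),interpolation=2))
g=cv2.cvtColor(i,6)
for v in range(142,160,3): print(v,g[v,285:320])
E
```

```text
clock: 5.25
eef_pos: [586.8, 48.9, 32.3]
eef_rot: [-3.141, 0.002, -0.053]
wrist_force: [-1.1, -3.3, 1.6]
finger_gap: 0.3
[ 0.24199978 -3.28938154  1.07761724]
((316.2072448730469, 112.48990631103516), (8.994654655456543, 53.278682708740234), 1.9749339818954468)
142 [168 168 168 169 167 165 166 167 168 165 168 166 167 168 167 165 166 167
 168 165 166 169 168 167 167 167 167 167 167 167 165 168 167 167 168]
145 [148 145 148 147 148 146 148 146 146 146 147 146 143 142 143 142 144 148
 147 149 147 149 144 143 144 141 143 142 143 145 142 140  96  55  43]
148 [181 180 181 182 182 183 182 179 181 181 180 181 178 177 177 181 180 179
 185 181 179 183 179 178 177 175 174 177 175 178 178 171 117  62  48]
151 [179 178 184 183 182 179 180 182 178 180 179 180 177 177 178 182 182 184
 183 181 180 179 177 178 177 175 175 173 176 178 175 171 115  57  54]
154 [179 183 183 183 182 182 183 180 180 181 178 178 178 178 178 181 182 183
 182 178 180 177 178 176 176 175 174 176 176 176 176 149  95  53  59]
157 [181 179 181 182 182 180 180 178 180 181 179 174 177 176 176 180 181 184
 180 179 181 180 176 177 174 175 177 176 176 176 174 152  96  51  61]
```

View pics/w3b.png

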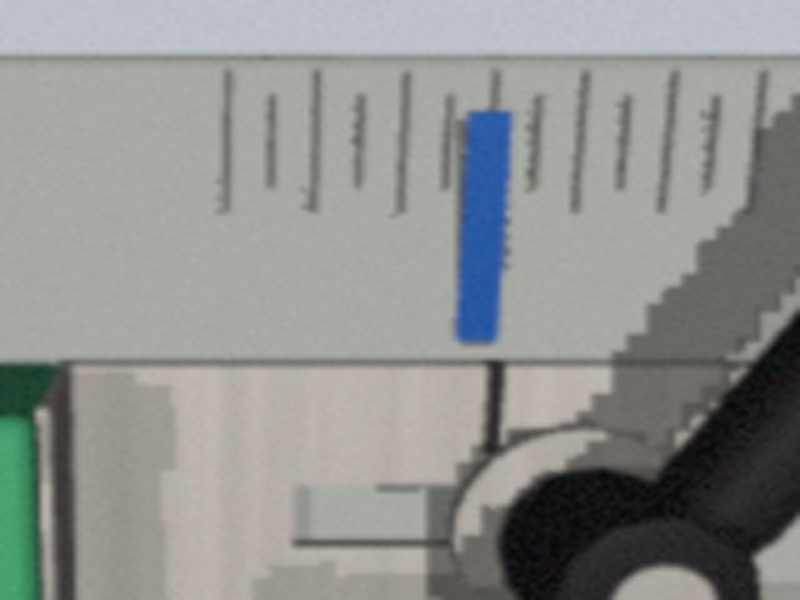

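```bash
python3 - <<'E'
from h import *
k=L("w3.npz"); I=plane(0,318.8,146,17,k); T=plane(0,316.2,112.5,12,k); yd=np.array([.057,.998]); print(I,T,(T-I)[:2]@yd)
print(-k[3].T@k[4])
a=plane(0,220+489/5,60+112*140/600,12,k);b=plane(0,220+477/5,60+340*140/600,12,k);print(a,b)
E
```

```text
[639.85397021   7.34750629  17.        ] [658.66164856   7.91607684  12.        ] 1.639471077379689
[667.73499143  43.38193929 204.68479037]
[673.18683854   6.99225247  12.        ] [643.18348419   8.40770623  12.        ]
```

```bash
python3 -m handwheel '[[0,-0.001,0,0],[0,-0.0017,0,0],[0,-0.0017,0,0]]'; python3 -m handwheel '[[0,0.004,0,0],[0,0.008,0,0],[0,0.008,0,0],[0,0.008,0,0]]';python3 - <<'E'
from h import *
i,k=grab("w4"); print(read_state()["wrist_force"])
T=rects(i,(100,80,30),(130,255,255))[0]; print(T)
g=cv2.cvtColor(i,6).astype(float)
us=[]
for v in (148,150,152):
    c=int(T[0][0]); w=np.clip(150-g[v,c-15:c+15],0,None); print(v,g[v,c-15:c+15].astype(int))
cv2.imwrite("pics/w4b.png",cv2.resize(i[60:200,220:380],(800,600),interpolation=2))
E
```

```text
clock: 5.68
eef_pos: [586.8, 50.7, 32.3]
eef_rot: [-3.141, 0.002, -0.053]
wrist_force: [0.1, -3.2, 1.7]
finger_gap: 0.4
clock: 6.18
eef_pos: [586.4, 42.8, 32.3]
eef_rot: [-3.141, 0.002, -0.053]
wrist_force: [0.6, -0.8, 0.1]
finger_gap: 0.4
[-0.13795867 -0.60588351  0.56944629]
((305.5, 112.5), (8.695171356201172, 53.27042007446289), 1.9091525077819824)
148 [185 182 179 180 182 177 176 178 175 180 178 181 175 135  78  49  70 153
 180 183 182 183 183 185 188 189 186 185 180 183]
150 [182 183 179 180 179 181 177 176 175 179 181 181 173 138  79  51  70 152
 180 184 183 180 181 184 185 187 186 185 181 181]
152 [185 184 181 182 180 179 180 175 175 178 177 177 174 121  67  47  74 156
 181 182 181 182 184 185 186 185 184 184 181 178]
```

View pics/w4b.png

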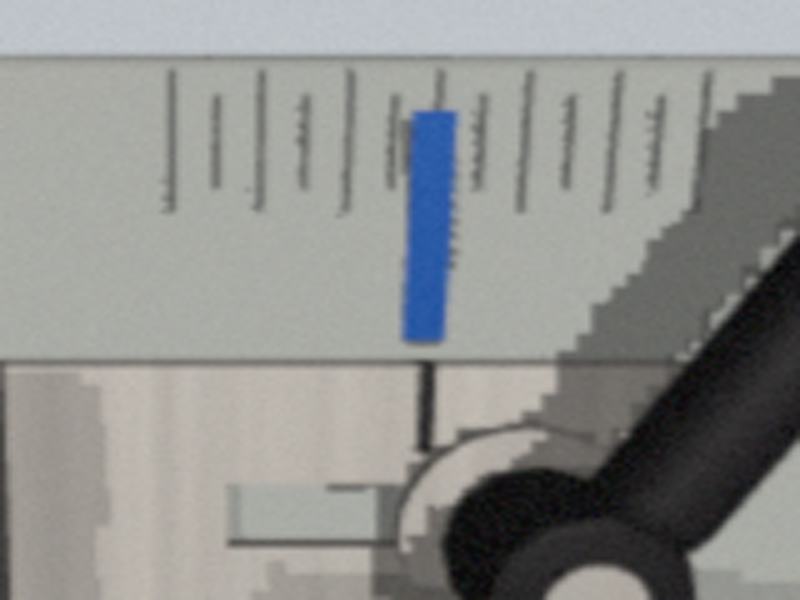

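```bash
python3 - <<'E'
from h import *
k=L("w4.npz"); I=plane(0,304.8,148,17,k); yd=np.array([.053,.9986])
a=plane(0,220+435/5,60+112*140/600,12,k);b=plane(0,220+423/5,60+341*140/600,12,k)
print(I,a,b,((a+b)/2-I)[:2]@yd)
# lever geometry: hub & ball
i=cv2.imread("pics/w4.png"); 
for n,P in (("top",None),): pass
print(proj(0,(671,-38,51),k),proj(0,(615,0,52),k))
i=shot("top"); cv2.imwrite("pics/top4.png",i)
for n,u,v,z in (("ball_w2",651*.64,121*.64,51),("hub_w2",517*.64,315*.64,60)): print(n,plane(0,u,v,z,L("w2.npz")).round(1), plane(0,u,v,z+6,L("w2.npz")).round(1))
E
```

```text
[638.7729797    9.27844977  17.        ] [673.15531236   6.90205816  12.        ] [643.03534758   8.60015979  12.        ] -0.5011179574130988
[420.22307292  81.92608051] [334.52499122 204.71529004]
ball_w2 [672.8 -40.1  51. ] [672.6 -37.2  57. ]
hub_w2 [ 6.192e+02 -2.000e-01  6.000e+01] [621.2   1.2  66. ]
```

```bash
python3 -m handwheel '[[0,0,-0.04,0],[0,0.0,-0.075,-5],[0.03,0.015,-0.075,-15],[0.06,0.03,-0.075,-25],[0.105,0.056,-0.075,-35]]'; python3 -m handwheel '[[0,0,0,-10],[0,0,0,-20],[0,0,0,-22],[0,0,0,-22]]'
```

```text
clock: 6.9
eef_pos: [689.3, -18.6, 107.4]
eef_rot: [-3.14, 0.001, 0.565]
wrist_force: [0.6, 0.4, 0.1]
finger_gap: 0.8
clock: 7.4
eef_pos: [689.2, -18.5, 107.5]
eef_rot: [-3.139, 0.0, 0.946]
wrist_force: [0.3, -0.2, 0.5]
finger_gap: 0.4
```

```bash
python3 -m handwheel '[[0,0,0.04,0],[0,0,0.06,0],[0,0,0.067,0],[0,0,0.067,0]]'; python3 -m handwheel '[[-0.003,0,0,0],[-0.006,0,0,0],[-0.006,0,0,0]]';python3 - <<'E'
from h import *
i,k=grab("w5"); print(read_state()["wrist_force"]); print(proj(0,(672.5,-39.5,51),k))
cv2.imwrite("pics/w5b.png",cv2.resize(i,(640,480)))
E
```

```text
clock: 7.9
eef_pos: [689.3, -18.4, 40.9]
eef_rot: [-3.14, 0.0, 0.945]
wrist_force: [-0.6, -0.5, 0.1]
finger_gap: 0.5
clock: 8.28
eef_pos: [686.0, -23.5, 41.6]
eef_rot: [-3.141, -0.0, 0.945]
wrist_force: [0.2, 0.6, 0.7]
finger_gap: 0.5
[-0.25191936 -0.15123197  0.58784508]
[248.89872292 282.97782777]
```

View pics/w5b.png

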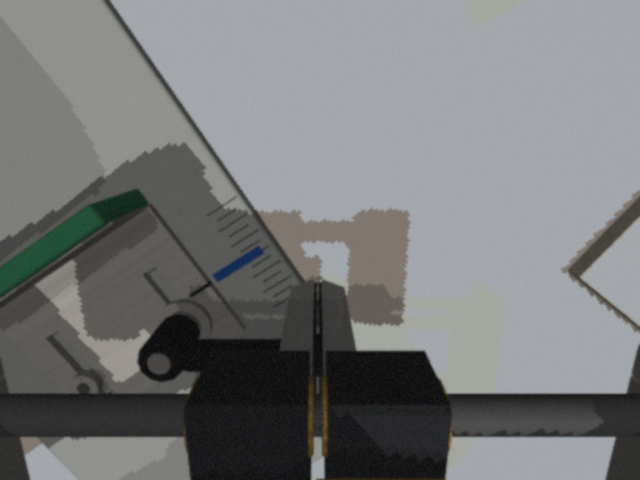

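```bash
cat > st.py <<'E'
from h import *
s=read_state(); y=s["eef_rot"][2]; x=np.array([np.cos(y),np.sin(y)]); v=np.array([np.sin(y),-np.cos(y)]); d=s["eef_pos"][:2]-np.array([618.5,0])
F=s["wrist_force"]; print("Ft",F[:2]@x,"Fr",F[:2]@v,"Fz",F[2],"s",d@x,"r",d@v,"theta",np.degrees(y)-90,"q6",s["joints"][5],"mz",s["moment"][2])
E
python3 -m handwheel '[[-0.0035,0.0008,0,3],[-0.0071,0.0015,0,6],[-0.0107,0.002,0,9],[-0.0107,0.002,0,9]]';python3 st.py
```

```text
clock: 8.82
eef_pos: [681.5, -32.9, 41.2]
eef_rot: [-3.14, -0.001, 0.787]
wrist_force: [3.6, 2.6, -2.0]
finger_gap: 0.4
Ft 4.337677697584596 Fr 0.7053928412792874 Fz -2.031268815448025 s 21.16195920179479 r 67.8323228903209 theta -44.89178011886071 q6 0.6804036674013391 mz 0.0016583330344583005
```

```bash
python3 -m handwheel '[[-0.0035,0.001,0,3],[-0.0071,0.0018,0,6],[-0.0107,0.0024,0,9],[-0.0107,0.0024,0,9]]';python3 st.py
```

```text
clock: 9.32
eef_pos: [675.8, -41.9, 41.1]
eef_rot: [-3.14, -0.001, 0.63]
wrist_force: [2.9, 1.4, -3.0]
finger_gap: 0.5
Ft 3.2004426042274075 Fr 0.5652309993201099 Fz -3.0121747793298055 s 21.661971242887233 r 67.5936311942248 theta -53.92488444014917 q6 0.823489750422267 mz -0.07250290084978489
```

```bash
python3 -m handwheel '[[-0.0037,0.001,0,3],[-0.0073,0.0018,0,6],[-0.0109,0.0024,0,9],[-0.0109,0.0024,0,9]]';python3 st.py
```

```text
clock: 9.82
eef_pos: [668.6, -50.0, 41.1]
eef_rot: [-3.14, -0.002, 0.472]
wrist_force: [3.8, 2.5, -2.7]
finger_gap: 0.5
Ft 4.52498308842558 Fr -0.47139216771719905 Fz -2.7404321632668327 s 21.874375624781464 r 67.35071689575918 theta -62.941343560680494 q6 0.9671812597558155 mz -0.04216372112461223
```

```bash
python3 -m handwheel '[[-0.0037,0.001,0,3],[-0.0073,0.0018,0,6],[-0.0109,0.0024,0,9],[-0.0109,0.0024,0,9]]';python3 st.py
```

```text
clock: 10.32
eef_pos: [660.2, -57.1, 41.2]
eef_rot: [-3.14, -0.002, 0.315]
wrist_force: [2.5, 1.3, -2.8]
finger_gap: 0.3
Ft 2.8067523313095797 Fr -0.45293035592125497 Fz -2.781400045334634 s 21.994128884904733 r 67.22286665826945 theta -71.94806136651404 q6 1.1119827803404139 mz -0.018525548360624505
```

```bash
python3 -m handwheel '[[-0.0037,0.001,0,3],[-0.0073,0.0018,0,6],[-0.0109,0.0024,0,9]]';python3 st.py
```

```text
clock: 10.7
eef_pos: [651.0, -62.7, 41.1]
eef_rot: [-3.14, -0.003, 0.157]
wrist_force: [5.6, 2.1, -3.1]
finger_gap: 0.2
Ft 5.900435690426999 Fr -1.142604988544284 Fz -3.1013895732049694 s 22.257364215784 r 66.99467729437184 theta -80.98980108680783 q6 1.2591859063229418 mz -0.036889871309413756
```

Possibly biting; smaller steps.

```bash
python3 -m handwheel '[[-0.0018,0.0005,0,1.5],[-0.0037,0.001,0,3]]';python3 st.py;python3 -m handwheel '[[-0.0018,0.0005,0,1.5],[-0.0037,0.001,0,3]]';python3 st.py
```

```text
clock: 10.95
eef_pos: [647.9, -64.2, 41.2]
eef_rot: [-3.14, -0.004, 0.105]
wrist_force: [5.4, 1.2, -4.7]
finger_gap: 0.3
Ft 5.452274140865061 Fr -0.6089387176036862 Fz -4.689454698228892 s 22.51944877691915 r 66.93969524956783 theta -83.98613365584481 q6 1.308332357165824 mz -0.041020915395991134
clock: 11.2
eef_pos: [644.8, -65.6, 41.2]
eef_rot: [-3.14, -0.005, 0.053]
wrist_force: [6.3, 1.1, -4.9]
finger_gap: 0.5
Ft 6.3947990002788 Fr -0.7757890850249947 Fz -4.868850458046463 s 22.791857324920713 r 66.86344081401363 theta -86.97836589211533 q6 1.3577304261437104 mz -0.012267511762875181
```

```bash
python3 -m handwheel '[[-0.0018,0.0005,0,1.5],[-0.0038,0.001,0,3]]';python3 st.py;python3 -m handwheel '[[-0.0019,0.0005,0,1.5],[-0.0038,0.001,0,3]]';python3 st.py
```

```text
clock: 11.45
eef_pos: [641.5, -66.8, 41.3]
eef_rot: [-3.14, -0.006, 0.001]
wrist_force: [6.0, 0.5, -4.9]
finger_gap: 0.3
Ft 6.045953452013819 Fr -0.5172816040624069 Fz -4.86650344420588 s 23.006661187722095 r 66.79444784797694 theta -89.97083992435762 q6 1.4073415262480344 mz -0.003158355482771956
clock: 11.7
eef_pos: [638.2, -67.9, 41.3]
eef_rot: [-3.14, -0.008, -0.052]
wrist_force: [6.1, -0.9, -4.8]
finger_gap: 0.4
Ft 6.131792305780916 Fr 0.5597328274401447 Fz -4.804024554160078 s 23.20549434214536 r 66.77779708837654 theta -92.97079125216072 q6 1.4572331127840026 mz -0.039913193166746186
```

```bash
python3 -m handwheel '[[-0.002,0.0005,0,1.5],[-0.004,0.001,0,3]]';python3 st.py;python3 -m handwheel '[[-0.002,0.0005,0,1.5],[-0.004,0.001,0,3]]';python3 st.py
```

```text
clock: 11.95
eef_pos: [634.7, -68.8, 41.5]
eef_rot: [-3.14, -0.009, -0.104]
wrist_force: [5.7, -0.2, -3.7]
finger_gap: 0.5
Ft 5.646667467452115 Fr -0.38087628213045743 Fz -3.6510834706201267 s 23.245067091919072 r 66.75223583588007 theta -95.96583582128267 q6 1.5073183949657554 mz -0.0316875164996693
clock: 12.2
eef_pos: [631.1, -69.6, 41.5]
eef_rot: [-3.14, -0.01, -0.156]
wrist_force: [6.4, -0.9, -4.2]
finger_gap: 0.2
Ft 6.424184159411313 Fr -0.12757045421067126 Fz -4.21994410689454 s 23.287668535546587 r 66.76267343376998 theta -98.96392234682189 q6 1.5577570517609887 mz -0.027572584068607627
```

```bash
for k in 1; do python3 -m handwheel '[[-0.002,0.0005,0,1.5],[-0.0039,0.001,0,3],[-0.0058,0.0014,0,4.5]]'; done;python3 st.py;python3 -m handwheel '[[-0.002,0.0005,0,1.5],[-0.0039,0.001,0,3],[-0.0058,0.0014,0,4.5]]';python3 st.py
```

```text
clock: 12.58
eef_pos: [625.8, -70.3, 41.7]
eef_rot: [-3.139, -0.012, -0.235]
wrist_force: [7.2, -1.5, -5.3]
finger_gap: 0.5
Ft 7.337644630740873 Fr -0.16386590292822634 Fz -5.276152858030875 s 23.47766282354999 r 66.69024670425527 theta -103.46265592777787 q6 1.6339775996600558 mz -0.04048896211207346
clock: 12.95
eef_pos: [620.7, -70.7, 41.8]
eef_rot: [-3.138, -0.014, -0.314]
wrist_force: [8.8, -2.5, -6.4]
finger_gap: 0.4
Ft 9.124605118920384 Fr -0.2869616641793127 Fz -6.4282082672443615 s 23.910735829353584 r 66.61693831146628 theta -107.96491053306825 q6 1.7109214254277152 mz -0.03951812119851245
```

```bash
python3 -m handwheel '[[-0.0013,0.0004,0,1],[-0.0026,0.0007,0,2]]';python3 st.py
```

```text
clock: 13.2
eef_pos: [619.1, -71.0, 42.0]
eef_rot: [-3.138, -0.017, -0.348]
wrist_force: [10.5, -1.5, -6.4]
finger_gap: 0.3
Ft 10.408020983560379 Fr -2.1988020565440887 Fz -6.361374824204428 s 24.76208358695018 r 66.55875888827657 theta -109.9507524303634 q6 1.7450597839071338 mz -0.049179731894887155
```

```bash
python3 -m handwheel '[[0,0,0,0]]';python3 st.py; python3 -m handwheel '[[0,0,0,0]]';python3 st.py
```

```text
clock: 13.32
eef_pos: [619.6, -71.3, 42.2]
eef_rot: [-3.138, -0.018, -0.348]
wrist_force: [2.2, -1.2, -2.1]
finger_gap: 0.3
Ft 2.5111743102717217 Fr 0.3790494747879539 Fz -2.106213601347303 s 25.279845424078168 r 66.66937445368633 theta -109.91526519253304 q6 1.7445394764690982 mz -0.029753059556992367
clock: 13.45
eef_pos: [619.6, -71.4, 42.3]
eef_rot: [-3.138, -0.019, -0.347]
wrist_force: [1.6, 1.0, -0.8]
finger_gap: 0.1
Ft 1.2117784032250045 Fr -1.470844808786882 Fz -0.8335756595999162 s 25.3348827915034 r 66.7644030498677 theta -109.87543390822697 q6 1.7439157807245602 mz -0.02913879306375774
```

```bash
python3 -m handwheel '[[-0.0005,0,0,0],[-0.001,0,0,0]]';python3 st.py; python3 -m handwheel '[[-0.0008,0,0,0],[-0.0014,0,0,0]]';python3 st.py
```

```text
clock: 13.7
eef_pos: [619.2, -71.2, 42.5]
eef_rot: [-3.138, -0.02, -0.347]
wrist_force: [7.3, -1.4, -3.5]
finger_gap: 0.4
Ft 7.299532416659859 Fr -1.1440414472460176 Fz -3.479242217700984 s 24.83630911384362 r 66.75707881793669 theta -109.86583835278529 q6 1.7440548892344514 mz -0.04411433211946028
clock: 13.95
eef_pos: [618.7, -71.1, 42.6]
eef_rot: [-3.138, -0.023, -0.347]
wrist_force: [9.4, -2.4, -5.6]
finger_gap: 0.4
Ft 9.637883021396355 Fr -0.9090800938105597 Fz -5.6127644055105295 s 24.33497302931449 r 66.79134887840539 theta -109.85841929143199 q6 1.7442826582711943 mz -0.0031292137396929653
```

```bash
python3 -m handwheel '[[-0.0014,0,0,0],[-0.002,0,0,0]]';python3 st.py
```

```text
clock: 14.2
eef_pos: [617.6, -70.9, 42.7]
eef_rot: [-3.138, -0.025, -0.346]
wrist_force: [10.9, -3.8, -5.9]
finger_gap: 0.3
Ft 11.547833062525033 Fr -0.179668391830774 Fz -5.879809341723936 s 23.267040912558762 r 66.94971606394674 theta -109.85284011469341 q6 1.7447109381612165 mz -0.05971082042169264
```

```bash
python3 -m handwheel '[[0.006,0,0,0],[0.015,0,0,0],[0.025,0,0,0],[0.025,0,-0.05,0],[0.025,0,-0.1,0]]';python3 -m handwheel '[[0.0,0,-0.05,0],[0.0,-0.03,-0.08,0],[0,-0.03,-0.08,0]]'; python3 - <<'E'
from h import *
i,k=grab("w6"); print(read_state()["wrist_force"]); cv2.imwrite("pics/w6b.png",cv2.resize(i,(800,600),interpolation=2))
t=shot("top"); cv2.imwrite("pics/top6.png",t)
E
```

```text
clock: 14.82
eef_pos: [638.7, -79.0, 144.1]
eef_rot: [-3.138, -0.024, -0.347]
wrist_force: [1.0, -0.4, 0.5]
finger_gap: 0.3
clock: 15.2
eef_pos: [648.3, -49.3, 226.7]
eef_rot: [-3.137, -0.028, -0.345]
wrist_force: [-0.8, 0.5, 0.4]
finger_gap: 0.7
[ 0.14214639  0.16190546 -0.24627712]
```

View pics/w6b.png

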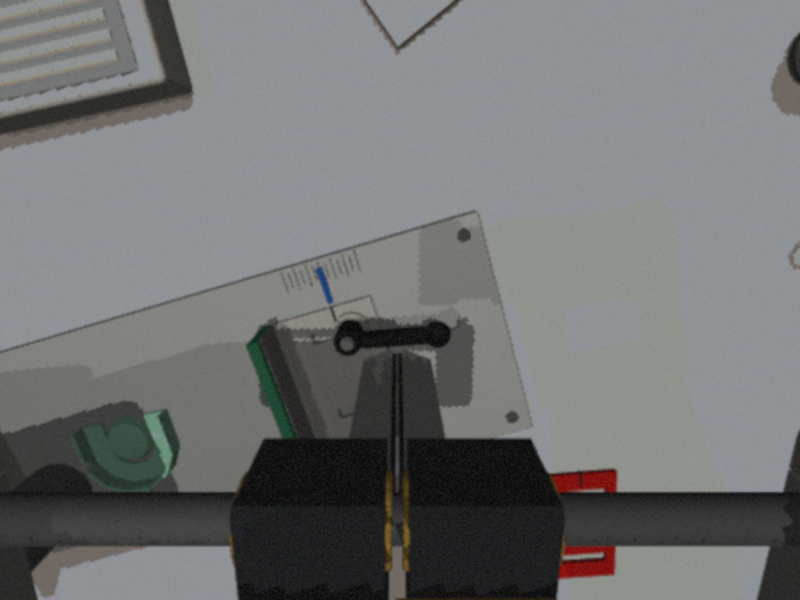

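```bash
python3 - <<'E'
from h import *
k=L("w6.npz"); P=lambda u,v,z: plane(0,u*.64,v*.64,z,k)
h=P(347,340,60);b=P(438,334,46); d=b-h; print(h,b,np.degrees(np.arctan2(d[1],d[0])),np.hypot(*d[:2]))
i=cv2.imread("pics/w6.png"); T=rects(i,(100,80,30),(130,255,255))[0]; t=plane(0,*T[0],12,k); I=P(332.5,310,17); print(t,I,(t-I)[:2]@[.053,.9986])
a=cv2.imread("pics/top0.png");c=cv2.imread("pics/top6.png")
for n,(x0,y0,x1,y1) in dict(mint=(95,165,140,215),steel=(350,180,405,232),cart=(355,105,395,145)).items():
    print(n,cv2.phaseCorrelate(*[cv2.cvtColor(q[y0:y1,x0:x1],6).astype(np.float32) for q in (a,c)]))
E
```

```text
[622.68805868  -1.96161259  60.        ] [600.33414589 -64.11074994  46.        ] -109.7827342680672 66.04704906220812
[658.47434774   8.79223951  12.        ] [637.72855474   9.19704488  17.        ] 0.6952883783739923
mint ((0.442060199072678, 0.5106223910121983), 0.45862075636121963)
steel ((0.08855416713786823, 0.02902352659836893), 0.9717886471454008)
cart ((0.027852479807510377, -0.0331176853063333), 0.9509500661492347)
```

```bash
python3 -c "
from cell import manip; print(manip.sign_off())"
```

```text
the job is handed in; nothing more can be done
None
```

I pushed the green tray stop about 28 mm along its slots until its index line lay on the blue tape, then turned the clamp lever clockwise about 73°. I backed the gripper off, raised it clear and handed the job in at about 15 s. No verdict was reported.

- **Position:** the last wrist picture put the index line about 0.7 mm from the tape's middle, and the picture before clamping about 0.5 mm the other way. Both are inside the 2.5 mm limit.
- **Clamp:** while the lever was still turning freely the push read about 6 N, above the nominal 4.5 N. It then grew steadily as the clamp bit: 7.3, 9.1 and 10.4 N. Re-pushing the eased lever read 9.6 N, then 11.5 N as the last push, with about 0.7 N of noise. If the sensor reads high by that same amount, the true last push was nearer 10 N, still within 8 to 13 N. I could not measure the clamp's force on the stop directly.
- **Bystanders:** between the first and last top pictures, the steel tray and spare cartridge shifted less than 0.1 pixel. The mint tray's comparison gave about 0.7 pixel (1–2 mm) at low confidence. I put that down to the changed shadow, since the robot never came near the tray.

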